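# Swap the two disc feeder slides with a fingertip

### The arm

A 6-joint arm with a two-finger parallel gripper is mounted at the origin on a cart in front of the work surface, level with it; the furniture and walls round the work are solid. World frame = base frame: x ahead of the robot, y to its left, z up, the work surface at z = 0. Lengths are in m, angles in rad, forces in N, time in s.
With the tool pointing down it reaches from about 0.35 to 0.875 m from the base axis. Payload 15.5 kg.
Tool frame: the origin (TCP) lies midway between the tips of the shut fingers; the grasp point (between the pads) lies 19 mm behind it; z points along the fingers, y is the line along which they close (so a half turn about z gives the same grasp; the last joint's range is limited). The gripper opens to 85 mm and grips with 20 to 120 N. Pads are 22 mm wide; open, the fingers measure 114 mm over their backs; the gripper's body (76 mm by 85 mm) begins 54 mm behind the grasp point. The pads swing forward as they close: fully open they stand 13 mm farther back than shut.
Start: joints at [-1.242, 0.494, 1.345, -0, 1.302, -0.096], TCP at [0.257, -0.57, 0.231] pointing down, gripper open.
Joint ranges: [-2.91, 2.91], [-0.82, 2.16], [0.22, 2.67], [-1.22, 4.37], [0.12, 2.79], [-3.08, 3.08]. Speed limits (rad/s): [1.89, 1.89, 2.57, 3.01, 3.01, 3.01].

### API

Orientations are given as a rotation vector (axis times angle).
In Python, from plant import arm gives the robot as it stands.
- The arm moves only by the shell command python3 -m crank 'ROWS'. ROWS is JSON, one flat list of numbers, 7 for each row, row after row: the shift along the tool's x, y, z in mm, then the turn, a rotation vector about the tool's x, y, z in degrees, then the closure, from 0 (fully open) to 1 (shut). In form: [x, y, z, wx, wy, wz, grip, x, y, z, wx, wy, wz, grip, ...]. A call has 1 to 12 rows; each row is the pose to reach, as a shift and turn from the pose commanded when the call began, along the tool's axes at that moment; what a row does not reach only later rows make up. A row lasts 1/8 s, in which the tool goes at most 62.5 mm and 10.7 degrees, less where a joint would pass 70% of its speed; a pose out of reach is approached as far as the arm can. A call with a gripper value outside its range is refused whole. The fingers move at their own pace and stop on an object; the grip force is fixed at half the most. Time passes only in rows, so rows that repeat a pose let the fingers close. It gives the time, the measured TCP pose, the force, the opening and the grip force at its end, in the units of the state.
- arm.observe(): the state, without advancing time (a new reading comes with each control period).
- arm.snapshot(name): name is "scene" or "top" or "wrist"; returns the picture (384x512x3 uint8, red, green, blue); there is no depth.
- arm.camera_model(name): a dict with "camera_matrix" (3x3 intrinsics, pixels), "k1" (the pictures are not rectified: a ray, as slopes to the right and down, at radius r is drawn at 1 + k1 r^2 times it, then the intrinsics apply), "R" (3x3) and "t" (3): a world point X has camera coordinates R X + t. Camera axes: x right, y down, z forward; pixel columns grow to the right and rows downward; lengths in m; the calibration is good to about 2 mm. A picture is of the moment at which its call begins: read the wrist's pose just before it. camera_model takes no time and is no camera call; for the wrist camera it gives the pose at the moment of the call.
- arm.job_done(): hands the job in; it is judged then, once.
The state is a dict: "time_s": time; "q": joint angles; "dq": joint speeds; "joint_torque": joint torques, N m; "position": TCP position; "tcp_rot": TCP orientation; "contact_force": force on the tool from outside, world axes, zero at the start; "ft_torque": the same for the moment, N m; "gripper_width": finger opening in m; "grip_force": force on a finger pad.
Only numpy, scipy, OpenCV 4.12 (cv2) and the standard library are available. Lean on these libraries where they do the work, as an engineer would, in place of code of your own. Each camera call takes 0.05 s, during which the arm holds its last target. There are 200 camera calls.

### The job

Two slide feeders lie beside the clamp nest; one carries a disc at its home end, the other is empty and stands part way out. First push the empty slide fully home out of the way; then hook a fingertip behind the upright lip of the slide with the disc and draw it out all the way to its front stop, so that the disc is presented flat in its seat. Grip and lift nothing, do not touch the disc, and leave the other things on the table where they are.

Things in the scene. Friction and masses are not known exactly. Their poses are not given: they have to be found in the camera images.
- loaded_slide (a joint): travel of the loaded slide along its rails, m: 0 = fully home (against the rear stop), 0.100 = fully out (against the front stop). It grows as the slide comes along the -x axis of point loaded_lip, roughly toward the robot. Sliding friction about 3 N plus about 10 N per m/s; it stays where it is left
- loaded_lip (a point): middle of the top edge of the upright lip at the front end of the loaded slide. x: along the rails to the home end (away from the robot), y: along the lip, z: up. Lip 60 mm wide, 8 mm thick (black plastic layer in front, aluminium behind; point midway), top 44 mm above the table, 28 mm above the slide. Open gap behind it, x = 4 to 53 mm, then the seat ring; in front nothing over 21 mm above the table
- loaded_seat (a point): centre of the floor of the round disc seat on the loaded slide, 93 mm behind the lip and 16 mm above the table, moves with the slide; the seat is a plastic ring 80 mm outside, 71 mm inside, 6 mm high
- empty_slide (a joint): travel of the empty slide along its rails, m: 0 = fully home (against the rear stop), 0.100 = fully out (against the front stop). It grows as the slide comes along the -x axis of point empty_lip, roughly toward the robot. Sliding friction about 3 N plus about 10 N per m/s; it stays where it is left
- empty_lip (a point): middle of the top edge of the upright lip at the front end of the empty slide. x: along the rails to the home end (away from the robot), y: along the lip, z: up. Lip 60 mm wide, 8 mm thick (black plastic layer in front, aluminium behind; point midway), top 44 mm above the table, 28 mm above the slide. Open gap behind it, x = 4 to 53 mm, then the seat ring; in front nothing over 21 mm above the table
- empty_seat (a point): centre of the floor of the round disc seat on the empty slide, 93 mm behind the lip and 16 mm above the table, moves with the slide; the seat is a plastic ring 80 mm outside, 71 mm inside, 6 mm high
- loaded_base: fixed base plate with rails of the feeder whose slide carries the disc, 250 mm long (x, the rail direction) by 104 mm wide, rails 21 mm high; origin under its centre; x points to the home end
- empty_base: fixed base plate with rails of the other feeder, identical but with nothing in its seat; origin under its centre; x points to the home end
- disc: light metal disc, 66 mm across, 10 mm thick, about 0.11 kg, lying loose in the loaded slide's seat (about 2.5 mm play all round); origin in the middle of its underside
- threadlocker: small red bottle with a blue nozzle standing at the left behind the feeders, 19 x 32 x 93 mm, origin in the middle of its foot; to be left alone
- nozzle_cap: white moulded cap standing on the table before the feeders, 20 mm across, 40 mm tall, origin in the middle of its foot; to be left alone
- marker: black marker lying to the right of the feeders, 137 mm long, 11 mm thick, origin under its middle; to be left alone
Mind the look-alikes: they are no part of the job. Leave any pink or purple look-alike of the disc alone.

How it is judged:
By the outcome, as a careful person would: the job done as asked, in the order asked, and still so for the second after the job is handed in, with the robot touching nothing.
It also fails if it takes over 43 s, if anything falls off the work surface, if the arm or the gripper's body presses on something with over 40 N, if the wrist force passes 120 N, or if a joint passes its speed limit or range.

## Working session

There is one attempt and no reset: what is moved stays moved. The work goes in short steps, Python scripts to look and compute and a shell command to move; the robot and the scene stay as the last step left them, time stands still between calls to the robot, and variables do not carry over. Pictures are saved under pics/ and viewed, at most 10 in all, crops included, and the job is handed in when it is done.

```bash
mkdir -p pics
cat > h.py <<'E'
from plant import arm
import numpy as np, cv2, json
def snap(n,f):
    m=arm.camera_model(n); im=arm.snapshot(n); cv2.imwrite('pics/'+f+'.png',im[:,:,::-1])
    json.dump({k:np.asarray(v).tolist() for k,v in m.items()},open('pics/'+f+'.json','w')); return im
def ray(f,u,v,z):
    m={k:np.array(x) for k,x in json.load(open('pics/'+f+'.json')).items()}
    K=m['camera_matrix']; d=cv2.undistortPoints(np.array([[[u,v]]],float),K,np.array([float(m['k1']),0,0,0]))[0,0] if 0 else None
    p=np.array([(u-K[0,2])/K[0,0],(v-K[1,2])/K[1,1]]); s=p.copy()
    for _ in range(30): s=p/(1+float(m['k1'])*(s@s))
    R,t=m['R'],m['t']; c=-R.T@t; w=R.T@np.r_[s,1]
    return c+w*(z-c[2])/w[2]
E
python3 - <<'E'
from h import *
print(arm.observe())
a=snap('scene','s1');b=snap('top','t1')
for n in('scene','top'):
    m=arm.camera_model(n);print(n,-np.array(m['R']).T@m['t'])
E
```

```text
{'time_s': 0.0, 'q': array([-1.24250885e+00,  4.94184811e-01,  1.34613178e+00,  3.75128269e-06,
        1.30246759e+00, -9.54923057e-02]), 'dq': array([ 7.67000563e-05, -6.20755110e-05,  7.57633515e-04, -2.78749358e-04,
        8.58009301e-04, -1.22850922e-03]), 'joint_torque': array([ 1.79810333e-03, -8.82168603e+01, -3.83860981e+01,  3.47504749e-05,
        1.02634789e-02, -9.16105455e-05]), 'position': array([ 0.25690077, -0.56937724,  0.23069901]), 'tcp_rot': array([-3.07017448e+00, -6.60451242e-01,  2.11640999e-04]), 'contact_force': array([0.70307067, 0.6415015 , 0.7445277 ]), 'ft_torque': array([0.02300207, 0.01324863, 0.00159514]), 'grip_force': 0.0, 'gripper_width': 0.08508423699677417}
scene [ 0.16894675 -0.82977251  0.96818658]
top [ 0.47260693 -0.17536862  1.2769153 ]
```

View pics/t1.png

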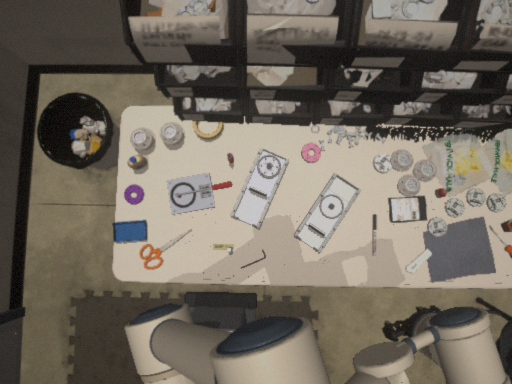

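View pics/s1.png

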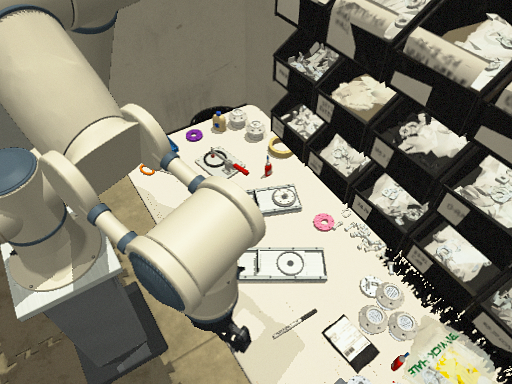

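The top view shows two feeders, the left near (260,188) and the right near (327,213). The pink and purple rings are the look-alikes. I'll zoom in to see which feeder holds the disc.

Run:
```python
from h import *
im=cv2.imread('pics/t1.png')[140:265,210:380]
cv2.imwrite('pics/c1.png',cv2.resize(im,None,fx=4.7,fy=4.7,interpolation=cv2.INTER_CUBIC))
for uv in[(260,188),(327,213)]: print(ray('t1',*uv,0.02))
```

```text
[ 0.62354934 -0.18437931  0.02      ]
[ 0.54488217 -0.4081025   0.02      ]
```

View pics/c1.png

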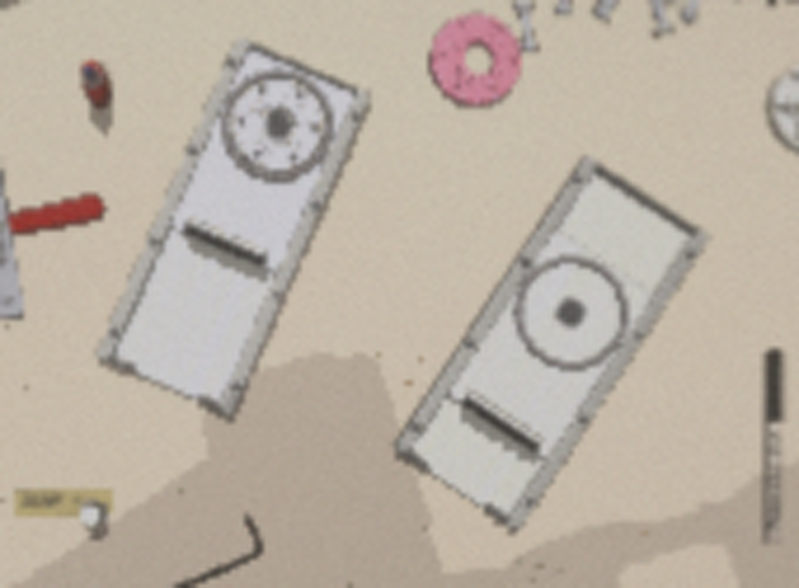

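The left feeder is the loaded one: its disc has holes, sits at home, with the seat at crop (278,128) and the lip from (185,230) to (267,265). The right feeder is empty and part way out, with the lip from (463,400) to (538,452) and the seat at (571,313).

Run:
```python
from h import *
P=lambda x,y,z: ray('t1',210+(x+.5)/4.7-.5,140+(y+.5)/4.7-.5,z)
for n,l1,l2,seat,cs in [('loaded',(185,230),(267,265),(278,128),[(103,357),(232,413),(242,45),(368,95)]),('empty',(463,400),(538,452),(571,313),[(400,450),(515,525),(588,162),(705,235)])]:
    a,b=P(*l1,.044),P(*l2,.044); s=P(*seat,.022); c=[P(*k,.02) for k in cs]
    d=(c[2]+c[3]-c[0]-c[1]);L=np.hypot(*d[:2])/2; yaw=np.degrees(np.arctan2(d[1],d[0]))
    C=np.mean(c,0);u=d[:2]/np.hypot(*d[:2]);m=(a+b)/2
    l=np.degrees(np.arctan2(*(b-a)[:2][::-1]))+90
    print(n,'lip',m.round(4),np.linalg.norm(a-b).round(4),'yaw',yaw.round(2),l.round(2),'seat',s.round(4),'lip-seat',((s-m)[:2]@u).round(4),'lat',((s-m)[0]*-u[1]+(s-m)[1]*u[0]).round(4),'L',L.round(4),'W',np.linalg.norm(c[0]-c[1]).round(4),'C',C.round(4), 'lip rel C',((m-C)[:2]@u).round(4))
o=arm.observe();R=cv2.Rodrigues(o['tcp_rot'])[0];print(R.round(3))
m=arm.camera_model('wrist');print('cam in tool',R.T@(-np.array(m['R']).T@m['t']-o['position']))
```

```text
loaded lip [ 0.6065 -0.1769  0.044 ] 0.062 yaw -22.27 -22.02 seat [ 0.6952 -0.2122  0.022 ] lip-seat 0.0954 lat 0.001 L 0.2453 W 0.099 C [ 0.6245 -0.1843  0.02  ] lip rel C -0.0195
empty lip [ 0.4869 -0.3685  0.044 ] 0.0625 yaw -32.72 -33.68 seat [ 0.5676 -0.4213  0.022 ] lip-seat 0.0964 lat -0.0008 L 0.2459 W 0.0956 C [ 0.5471 -0.4089  0.02  ] lip rel C -0.0725
[[ 0.912  0.411 -0.   ]
 [ 0.411 -0.912  0.001]
 [ 0.    -0.001 -1.   ]]
cam in tool [ 0.08303822  0.00062508 -0.14349938]
```

```bash
python3 -m crank '[270,-122,100,0,0,57.3,1,270,-122,100,0,0,57.3,1,270,-122,100,0,0,57.3,1,270,-122,100,0,0,57.3,1,270,-122,100,0,0,57.3,1,270,-122,100,0,0,57.3,1,270,-122,100,0,0,57.3,1,270,-122,100,0,0,57.3,1]'
python3 - <<'E'
from h import *
im=snap('wrist','w1'); o=arm.observe(); print(o['position'],cv2.Rodrigues(o['tcp_rot'])[0].round(3),o['dq'].round(3),o['gripper_width'],o['q'])
E
```

```text
time_s: 1.1
position: [0.4526, -0.3481, 0.1314]
tcp_rot: [3.013, -0.889, 0.0]
contact_force: [-0.6, -0.8, -0.3]
gripper_width: 0.0002
grip_force: 0.0
[ 0.45250657 -0.34838315  0.13156258] [[ 0.839 -0.544  0.   ]
 [-0.544 -0.839 -0.   ]
 [ 0.     0.    -1.   ]] [-0.007 -0.004 -0.002  0.    -0.003  0.013] -0.00026355652480414174 [-7.60563081e-01  5.34323741e-01  1.59370983e+00 -2.08606390e-04
  1.01312583e+00  1.38528189e+00]
```

View pics/w1.png

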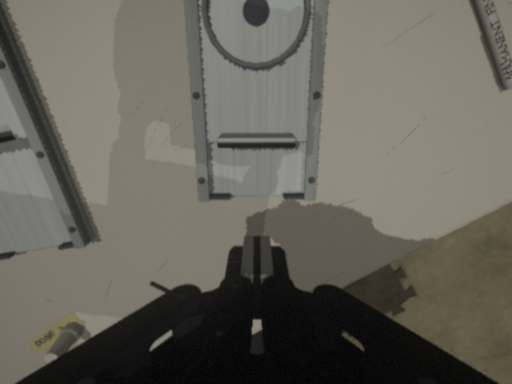

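The wrist view shows the empty lip at columns 217–297, rows 134–147. It is square to the tool and centred ahead of the fingertips, which are at (257,240).

Run:
```python
from h import *
a,b=ray('w1',217,139.5,.044),ray('w1',297,140.5,.044)
o=arm.observe();R=cv2.Rodrigues(o['tcp_rot'])[0]
print(a,b,np.linalg.norm(a-b),R.T@((a+b)/2-o['position']), R.T@(b-a))
s=ray('w1',256,11,.016);print('seat',R.T@(s-o['position']))
for p in[(209,197),(305,197),(190,0),(328,0)]:print(R.T@(ray('w1',*p,.02)-o['position']))
print('loaded lip/seat rel', R.T@(np.array([.6065,-.1769,.044])-o['position']))
```

```text
[ 0.50727597 -0.34714897  0.044     ] [ 0.47369268 -0.39765906  0.044     ] 0.06065563338768339 [ 0.04489962 -0.00051496  0.08758011] [-7.17445281e-04  6.06513883e-02  1.51187196e-05]
seat [ 0.13598188 -0.00135949  0.11561571]
[-0.00989901 -0.04323861  0.11154772]
[-0.00982225  0.0422711   0.11156946]
[ 0.14193325 -0.04912791  0.11160592]
[0.14193518 0.05075038 0.11163128]
loaded lip/seat rel [ 0.03595123 -0.22767433  0.08751891]
```

```bash
python3 -m crank '[0,0,55,0,0,0,1,0,0,103,0,0,0,1,10,0,103,0,0,0,1,20,0,103,0,0,0,1,28,0,103,0,0,0,1,36,0,103,0,0,0,1,44,0,103,0,0,0,1,52,0,103,0,0,0,1,60,0,103,0,0,0,1,68,0,103,0,0,0,1,74,0,103,0,0,0,1,76,0,103,0,0,0,1]'
```

```text
time_s: 2.65
position: [0.517, -0.389, 0.0281]
tcp_rot: [-3.012, 0.893, -0.0]
contact_force: [-2.2, 3.3, 1.6]
gripper_width: 0.0
grip_force: 1.5
```

```bash
python3 -m crank '[2,0,0,0,0,0,1,4,0,0,0,0,0,1,6,0,0,0,0,0,1,8,0,0,0,0,0,1]'; python3 -m crank '[2,0,0,0,0,0,1,2,0,0,0,0,0,1]'; python3 -m crank '[2,0,0,0,0,0,1,2,0,0,0,0,0,1]'
```

```text
time_s: 3.15
position: [0.5206, -0.3912, 0.0281]
tcp_rot: [-3.01, 0.892, 0.01]
contact_force: [-25.5, 15.5, 22.6]
gripper_width: -0.0001
grip_force: 15.0
time_s: 3.4
position: [0.5206, -0.3912, 0.0279]
tcp_rot: [-3.009, 0.891, 0.016]
contact_force: [-29.6, 16.7, 24.0]
gripper_width: 0.0001
grip_force: 17.1
time_s: 3.65
position: [0.5206, -0.3912, 0.0278]
tcp_rot: [-3.007, 0.891, 0.021]
contact_force: [-39.5, 22.6, 34.4]
gripper_width: 0.0003
grip_force: 22.9
```

```bash
python3 -m crank '[-15,0,0,0,0,0,1,-30,0,0,0,0,0,1,-30,0,-60,0,0,0,1,-40,-40,-102,0,0,0,1,-60,-100,-102,0,0,-5,1,-81,-160,-102,0,0,-11,1,-81,-222,-102,0,0,-11,1,-81,-222,-102,0,0,-11,1,-81,-222,-102,0,0,-11,1]'
python3 - <<'E'
from h import *
im=snap('wrist','w2'); o=arm.observe(); print(o['position'],cv2.Rodrigues(o['tcp_rot'])[0].round(3))
snap('top','t2')
im=cv2.imread('pics/t2.png')[140:265,210:380]
im=cv2.resize(im,None,fx=2.35,fy=2.35,interpolation=cv2.INTER_CUBIC)
w=cv2.imread('pics/w2.png')
c=np.zeros((384,800,3),np.uint8);c[:,:]=0;w=w[:, :];c[:384,:512]=w;c[:im.shape[0],512:800]=im[:,112:400]
cv2.imwrite('pics/c2.png',c)
E
```

```text
time_s: 4.78
position: [0.5802, -0.1653, 0.1304]
tcp_rot: [3.084, -0.599, 0.001]
contact_force: [0.3, -0.5, -0.0]
gripper_width: 0.0003
grip_force: 0.0
[ 0.57979233 -0.16589057  0.13031817] [[ 0.927 -0.375  0.   ]
 [-0.375 -0.927 -0.   ]
 [ 0.     0.    -1.   ]]
```

View pics/c2.png

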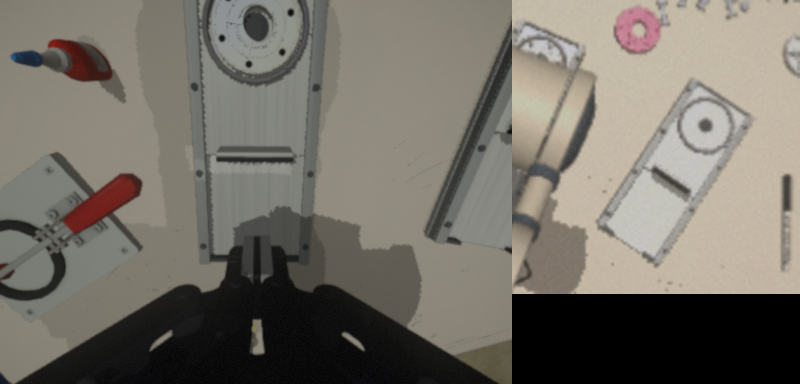

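The top view shows the empty slide home. In the wrist view the loaded lip spans columns 216–295 at rows 147–160, and the disc is untouched in its seat at (258,25).

Run:
```python
from h import *
o=arm.observe();R=cv2.Rodrigues(o['tcp_rot'])[0]
a,b=ray('w2',216,153,.044),ray('w2',295,154,.044)
print(np.linalg.norm(a-b),R.T@((a+b)/2-o['position']),(a+b)/2)
print('ring front',R.T@(ray('w2',257,85,.022)-o['position']))
P=lambda x,y,z: ray('t2',210+(x-512+112+.5)/2.35-.5,140+(y+.5)/2.35-.5,z)
C=np.mean([P(*k,.02) for k in[(600,225),(657,263),(694,81),(751,119)]],0)
m=P(671,180,.044);print('empty lip rel C',np.hypot(*(m-C)[:2]))
```

```text
0.060502337248896566 [ 0.03511262 -0.00232388  0.08634114] [ 0.61299744 -0.17729163  0.044     ]
ring front [ 0.08467766 -0.00127715  0.10835734]
empty lip rel C 0.01753402934553453
```

```bash
python3 -m crank '[30,-2,0,0,0,0,1,60,-2,0,0,0,0,1,60,-2,0,0,0,0,1,60,-2,50,0,0,0,1,60,-2,90,0,0,0,1,60,-2,102,0,0,0,1,60,-2,102,0,0,0,1,56,-2,102,0,0,0,1,52,-2,102,0,0,0,1,49,-2,102,0,0,0,1,46,-2,102,0,0,0,1,43,-2,102,0,0,0,1]'
```

```text
time_s: 6.38
position: [0.621, -0.1796, 0.0287]
tcp_rot: [3.084, -0.6, 0.003]
contact_force: [3.3, -0.5, 2.1]
gripper_width: -0.0002
grip_force: 1.6
```

```bash
python3 -m crank '[-4,0,0,0,0,0,1,-9,0,0,0,0,0,1,-15,0,0,0,0,0,1,-21,0,0,0,0,0,1,-27,0,0,0,0,0,1,-33,0,0,0,0,0,1,-39,0,0,0,0,0,1,-45,0,0,0,0,0,1,-51,0,0,0,0,0,1,-57,0,0,0,0,0,1,-63,0,0,0,0,0,1,-67,0,0,0,0,0,1]' && python3 -m crank '[-4,0,0,0,0,0,1,-8,0,0,0,0,0,1,-11,0,0,0,0,0,1,-14,0,0,0,0,0,1,-17,0,0,0,0,0,1,-20,0,0,0,0,0,1,-22,0,0,0,0,0,1,-24,0,0,0,0,0,1]'
```

```text
time_s: 7.88
position: [0.5579, -0.1541, 0.0283]
tcp_rot: [-3.084, 0.6, 0.0]
contact_force: [2.8, 2.1, -0.5]
gripper_width: -0.0001
grip_force: 1.6
time_s: 8.88
position: [0.5359, -0.1452, 0.0283]
tcp_rot: [-3.084, 0.6, 0.0]
contact_force: [3.6, 1.3, -0.1]
gripper_width: 0.0001
grip_force: 1.6
```

```bash
python3 -m crank '[-2,0,0,0,0,0,1,-4,0,0,0,0,0,1,-6,0,0,0,0,0,1,-8,0,0,0,0,0,1]';python3 -m crank '[-2,0,0,0,0,0,1,-3,0,0,0,0,0,1]';python3 -m crank '[-2,0,0,0,0,0,1,-2,0,0,0,0,0,1]'
```

```text
time_s: 9.38
position: [0.5312, -0.1433, 0.0285]
tcp_rot: [3.083, -0.6, 0.008]
contact_force: [21.3, -5.5, -15.2]
gripper_width: -0.0
grip_force: 10.7
time_s: 9.62
position: [0.5311, -0.1434, 0.0289]
tcp_rot: [3.082, -0.6, 0.017]
contact_force: [30.5, -10.0, -21.9]
gripper_width: -0.0
grip_force: 15.7
time_s: 9.88
position: [0.531, -0.1434, 0.0291]
tcp_rot: [3.081, -0.6, 0.022]
contact_force: [35.4, -12.8, -26.2]
gripper_width: 0.0002
grip_force: 18.5
```

```bash
python3 -m crank '[8,0,0,0,0,0,1,15,0,0,0,0,0,1,22,0,0,0,0,0,1,22,0,0,0,0,0,1,22,0,-40,0,0,0,1,22,0,-100,0,0,0,1,-30,0,-140,0,0,0,1,-60,0,-140,0,0,0,1,-60,0,-140,0,0,0,1,-60,0,-140,0,0,0,1]'
python3 - <<'E'
from h import *
snap('wrist','w3');snap('top','t3');o=arm.observe();R=cv2.Rodrigues(o['tcp_rot'])[0]
im=cv2.resize(cv2.imread('pics/t3.png')[140:265,210:380],None,fx=2.35,fy=2.35,interpolation=cv2.INTER_CUBIC)
c=np.zeros((384,800,3),np.uint8);c[:,:512]=cv2.imread('pics/w3.png');c[:im.shape[0],512:]=im[:,:288]
cv2.imwrite('pics/c3.png',c);print(o['position'],R.round(2).tolist())
E
```

```text
time_s: 11.12
position: [0.4688, -0.1181, 0.1683]
tcp_rot: [3.084, -0.6, 0.001]
contact_force: [0.1, -0.5, 0.3]
gripper_width: 0.0001
grip_force: 0.0
[ 0.4690159  -0.11821824  0.16795118] [[0.93, -0.37, -0.0], [-0.37, -0.93, 0.0], [-0.0, 0.0, -1.0]]
```

View pics/c3.png

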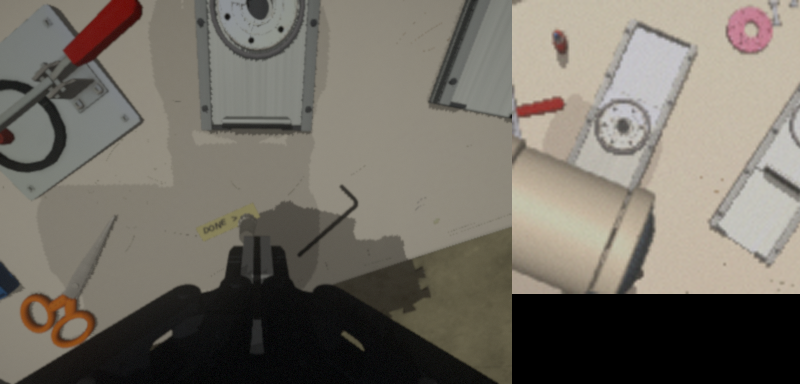

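The loaded lip stands at the base's front end, around (257,123). The disc lies flat in its seat, the empty slide is still home, and the cap still stands at (247,222), with the fingers well above it. I'm handing the job in.

```bash
python3 -c "
from plant import arm
print(arm.job_done())"
```

```text
the job is handed in; nothing more can be done
None
```

I pushed the empty slide fully home, then drew the loaded slide out to its front stop; the disc lies in its seat, nothing else was touched, and the job was handed in at about 11 s.

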